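# Hold the centre leg of a lewis in the stone

## Robot

A 6-joint arm with a two-finger parallel gripper is mounted at the origin on the work surface. World frame = base frame: x ahead of the robot, y to its left, z up, the work surface at z = 0. Lengths are in m, angles in degrees, forces in N, time in s.
With the tool pointing down it reaches from about 0.25 to 0.725 m from the base axis. Payload 9.7 kg.
Tool frame: the origin (TCP) lies midway between the tips of the shut fingers; the grasp point (between the pads) lies 19 mm behind it; z points along the fingers, y is the line along which they close (so a half turn about z gives the same grasp; the last joint's range is limited). The gripper opens to 85 mm and grips with 20 to 120 N. Pads are 22 mm wide; open, the fingers measure 114 mm over their backs; the gripper's body (76 mm by 85 mm) begins 54 mm behind the grasp point. The pads swing forward as they close: fully open they stand 13 mm farther back than shut.
Start: joints at [-72.823, 4.979, 10.078, 95.1, 0, 90], TCP at [0.162, -0.525, 0.231] pointing down, gripper open.
Joint ranges: [-179.16, 179.16], [-48.56, 103.87], [-65.8, 70.77], [-126.05, 130.52], [-82.76, 87.17], [-180, 180]. Speed limits (degrees/s): [127.2, 127.2, 147.25, 180, 180, 180].

## Interface

Orientations are given as [roll, pitch, yaw] about the fixed x, y, z axes, in that order (R = Rz(yaw) Ry(pitch) Rx(roll)).
In Python, from workcell import bot gives the robot as it stands.
- The arm moves only by the shell command python3 -m crank 'ROWS' [FORCE]. ROWS is JSON, a list of rows, each an object with "gripper": the finger opening in mm, from 0 to 85.4; "travel": the shift along the tool's x, y, z in mm, a list of three; "twist": the turn, a rotation vector about the tool's x, y, z in rad, a list of three. In form: [{"gripper": gripper, "travel": [tx, ty, tz], "twist": [rx, ry, rz]}, ...]. A call has 1 to 12 rows; each row shifts and turns the commanded pose from where the row before left it, along the tool's axes as they then stand; what a row does not reach is not made up. A row lasts 1/8 s, in which the tool goes at most 62.5 mm and 10.7 degrees, less where a joint would pass 70% of its speed; a pose out of reach is approached as far as the arm can. A call is refused whole if a number of a shift passes 62.5 or a number of a turn 0.188, either way. A call with a gripper value outside its range is refused whole. The fingers move at their own pace and stop on an object; FORCE is the grip in N (left out, the last holds). Time passes only in rows, so rows that do not move let the fingers close. It gives the time, the measured TCP pose, the force, the opening and the grip force at its end, in the units of the state.
- bot.get_obs(): the state, without advancing time (a new reading comes with each control period).
- bot.camera(name): name is "scene" or "top"; returns the picture (420x560x3 uint8, red, green, blue); there is no depth.
- bot.calibration(name): a dict with "vfov" (degrees; the focal length in pixels is half the picture's height over the tangent of half this angle, whatever the lens; pixels are square), "cx", "cy" (the principal point, pixels), "camera_from_world" (4x4, takes a point from world to camera coordinates). Camera axes: x right, y down, z forward; pixel columns grow to the right and rows downward; lengths in m; the calibration is good to about 2 mm. A picture is of the moment at which its call begins. calibration takes no time and is no camera call.
- bot.job_done(): hands the job in; it is judged then, once.
The state is a dict: "time": time; "q": joint angles; "qd": joint speeds; "joint_efforts": joint torques, N m; "ee_pos": TCP position; "tcp_rot": TCP orientation; "wrist_force": force on the tool from outside, world axes, zero at the start; "torque": the same for the moment, N m; "opening": finger opening in m; "grasp_force": force on a finger pad.
Only numpy, scipy, OpenCV 4.12 (cv2) and the standard library are available. Lean on these libraries where they do the work, as an engineer would, in place of code of your own. Each camera call takes 0.05 s, during which the arm holds its last target. There are 200 camera calls.

## Task

The two outer legs of the lifting lewis are already set in the hole in the top of the stone. Take the straight, flat centre leg with the eye out of the oak tool block, slide it down between them without jamming it, and finish while still holding it there, upright and hanging in your grip, with its eye in line with the eyes of the outer legs, so that your mate can push the shackle pin through all three: let go and it drops too deep. Leave the two chisels, the mallet and the shackle where they are.

Things in the scene. Friction and masses are not known exactly. Their poses are not given: they have to be found in the camera images.
- stone: Cream block of moulded limestone, fixed, 200 (x) by 280 (y) by 100 mm high; a moulding stands out 35 mm on its +x side. Origin: centre of its underside; z up. In the middle of its top is the lewis hole, 40 mm (along the stone's x) by 39 mm (its y), 70 mm deep (floor at z = 30 mm). The two outer legs stand fixed in it, one at each y end.
- set_eyes (a point): Midpoint between the eyes (20 mm round holes along the stone's y) of the two outer legs: in the middle of the gap, 125 mm above the stone's underside, 25 mm above its top, 20 mm below the tops of the outer legs. Axes as the stone's.
- centre_leg: Centre leg, loose: straight grey galvanised bar 12 mm thick (its x), 38 wide (its y), 155 long (its z, up), 0.4 to 0.6 kg, same either way round. Origin: centre of its foot. Foot tapers over 8 mm to 7 by 33 mm. It stands upright on the floor of one of the tool block's pockets, its x along the block's x, 110 mm showing. In the gap its x (thickness) lies along the stone's y.
- leg_eye (a point): Centre of the round eye (20 mm, along the leg's x) of the centre leg: on its axis, 81 mm above its foot, 74 mm below its rounded top. When it is level with the outer eyes, the foot hangs 14 mm above the hole's floor and the leg's top stands 54 mm above the outer legs, room for the grip.
- tool_block: Oak block, 75 (x) by 260 (y) by 65 mm high, fixed. Origin: centre of its underside; z up. Three pockets in its top, at y = -80, 0 and +80 mm, each 16 mm (x) by 42 mm (y) and 45 mm deep (floor 20 mm above the underside).
- boaster: Broad chisel, loose, standing edge down in a pocket of the block: bright steel, blade 38 mm wide, round shank of 14 mm, 148 mm long. Origin: middle of its edge. To be left alone.
- pitcher: Pitching chisel, loose, standing edge down in a pocket of the block: dark steel, blade 36 mm wide, eight-sided shank of about 22 mm, 142 mm long. Origin: middle of its edge. To be left alone.
- mallet: Mason's mallet, loose, standing on its white nylon head (112 mm across, 98 mm high), wooden handle up, 222 mm in all. Origin: centre of its underside. To be left alone.
- shackle: Grey bow shackle with its pin, lying flat beyond the stone and the block, 115 by 90 mm, 30 mm high. Origin: under the middle of the pin; the bow points along its x. To be left alone.
- gap_top (a point): Middle of the gap between the two outer legs, level with their tops, 145 mm above the stone's underside; axes as the stone's. The outer legs are grey galvanised steel, 12 mm thick (y), 38 mm wide (x), with round heads (radius 20 mm). The gap is 14 mm wide along the stone's y, straight down to the hole's floor; along x it is open above the stone and 40 mm long inside it.
There are look-alikes about, which are no part of the job. Leave any red look-alike of the centre_leg alone.

How it is judged (in metres and radians):
On the way, in this order (a step that is already met when the one before it is completed fails the run):
1. The centre leg is drawn clear out of the tool block (z of centre_leg in the frame of tool_block above 0.067 m), for 0.1 s.
2. The foot of the centre leg has entered the gap between the outer legs from above (horizontal distance between centre_leg and set_eyes below 0.006 m and z of centre_leg in the frame of stone below 0.125 m and angle between centre_leg's own z axis and vertical below 0.2 rad), for 0.1 s.
At the end, for the whole second after the job is handed in: The leg is between the outer legs, upright within 0.06 rad, at rest, its eye within 5 mm of the midpoint of the outer eyes, its thickness along their axis within 0.12 rad, its foot clear of the hole's floor, gripped (over 2 N) and not jammed (under 25 N against stone and outer legs) (distance between leg_eye and set_eyes below 0.005 m and angle between centre_leg's own z axis and vertical below 0.06 rad and angle between the x axis of centre_leg and the y axis of stone, either way round below 0.12 rad and z of centre_leg in the frame of stone above 0.038 m and contact force between the fingers and centre_leg above 2 N and contact force between centre_leg and stone below 25 N and linear speed of centre_leg below 0.02 m/s); the arm keeps its last pose, push and grip.
It fails at once if A chisel in the block was moved by more than 20 mm (distance of any of boaster, pitcher from where it was at the start of the episode above 0.02 m).
It fails at once if The mallet was moved by more than 20 mm (distance of mallet from where it was at the start of the episode above 0.02 m).
It fails at once if The shackle was moved by more than 20 mm (distance of shackle from where it was at the start of the episode above 0.02 m).
It also fails if it takes over 48 s, if anything falls off the work surface, if the arm or the gripper's body presses on something with over 40 N, if the wrist force passes 120 N, or if a joint passes its speed limit or range.

## Working session

There is one attempt and no reset: what is moved stays moved. The work goes in short steps, Python scripts to look and compute and a shell command to move; the robot and the scene stay as the last step left them, time stands still between calls to the robot, and variables do not carry over. Pictures are saved under pics/ and viewed, at most 10 in all, crops included, and the job is handed in when it is done.

```bash
mkdir -p pics; cat > h.py <<'E'
import numpy as np,cv2
from workcell import bot
def cal(n):
    c=bot.calibration(n);T=np.array(c["camera_from_world"]);f=210/np.tan(np.radians(c["vfov"])/2);return c,T,f
def proj(n,p):
    c,T,f=cal(n);q=T[:3,:3]@np.array(p)+T[:3,3];return np.array([c["cx"]+f*q[0]/q[2],c["cy"]+f*q[1]/q[2]])
def ray(n,uv):
    c,T,f=cal(n);d=np.array([(uv[0]-c["cx"])/f,(uv[1]-c["cy"])/f,1]);R=T[:3,:3];return -R.T@T[:3,3],R.T@d
def onz(n,uv,z):
    o,d=ray(n,uv);return o+d*(z-o[2])/d[2]
def tri(u1,u2,a="top",b="scene"):
    o,d=ray(a,u1);p,e=ray(b,u2);s=np.linalg.lstsq(np.c_[d,-e],p-o,rcond=None)[0];x,y=o+d*s[0],p+e*s[1];return (x+y)/2,np.linalg.norm(x-y)
def save(n,name,crop=None,k=1):
    im=bot.camera(n);i=im[...,::-1].copy()
    cv2.imwrite("pics/raw_"+name,i)
    if crop: x,y,w,h=crop;i=i[y:y+h,x:x+w]
    if k!=1:i=cv2.resize(i,None,fx=k,fy=k,interpolation=cv2.INTER_CUBIC)
    cv2.imwrite("pics/"+name,i);return im
E
python3 - <<'E'
from h import *
for n in("top","scene"):
    save(n,n+"1.png",k=1.4);c,T,f=cal(n);print(n,c,f,ray(n,(280,210)))
print(bot.get_obs())
E
```

```text
top {'vfov': 54.17232396417662, 'cx': 277.18511832587495, 'cy': 205.2828334345324, 'camera_from_world': array([[-0.02234914, -0.9997376 ,  0.00502528,  0.10356356],
       [-0.9935178 ,  0.02164915, -0.1115961 ,  0.61738717],
       [ 0.11145802, -0.00748678, -0.99374094,  1.14734151],
       [ 0.        ,  0.        ,  0.        ,  1.        ]])} 410.62050202231063 (array([0.48781928, 0.09876037, 1.2085378 ]), array([ 0.09989138, -0.01409147, -0.9949885 ]))
scene {'vfov': 56.46245501940522, 'cx': 281.08111471887344, 'cy': 211.33106498908282, 'camera_from_world': array([[-0.61726458,  0.78671318, -0.00817427,  0.2971423 ],
       [ 0.50439998,  0.3877419 , -0.77151596, -0.24965974],
       [-0.60379227, -0.48035258, -0.63615745,  1.37442354],
       [ 0.        ,  0.        ,  0.        ,  1.        ]])} 391.1363143054316 (array([1.13921009, 0.52324567, 0.68416222]), array([-0.60380264, -0.48384659, -0.63350933]))
{'time': 0.1, 'q': array([-7.28248307e+01,  5.00725301e+00,  1.00405753e+01,  9.51002395e+01,
        3.86963787e-04,  8.99990399e+01]), 'qd': array([ 0.04503575, -0.10772275,  0.14045484, -0.04413116, -0.04134206,
       -0.02729879]), 'joint_efforts': array([ 8.57906016e-04, -5.21565807e+01,  4.65651655e+01,  1.59862172e-02,
       -5.37574167e-06, -1.35098674e-05]), 'ee_pos': array([ 0.16235387, -0.52527988,  0.23067481]), 'tcp_rot': array([-1.79933083e+02, -3.88084872e-04,  1.71761289e+01]), 'wrist_force': array([ 0.45376395,  0.37262763, -0.24101333]), 'torque': array([ 0.02291301, -0.06704997,  0.00787174]), 'grasp_force': 0.0, 'opening': 0.08560327709684017}
```

View pics/top1.png

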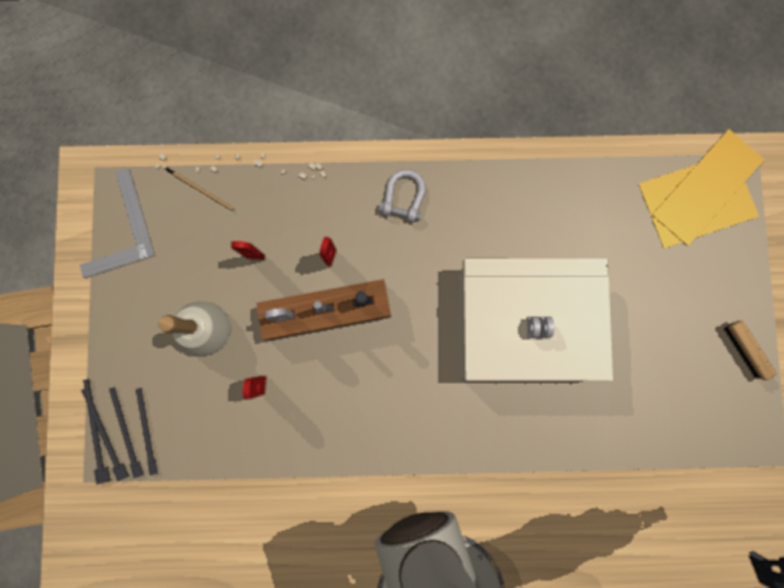

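View pics/scene1.png

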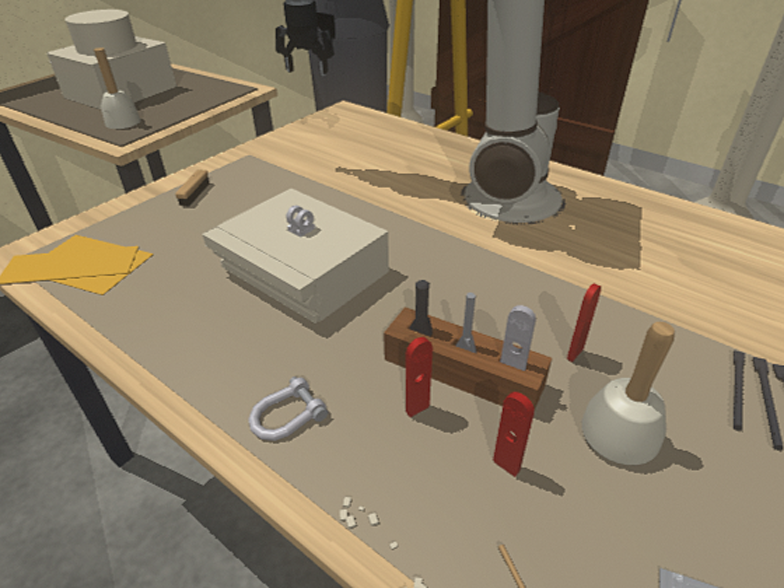

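The top view shows the block at about (323,310), with the grey leg in its left pocket at (280,315), the mallet at (200,328), the shackle at (403,197), and the stone with its set legs at (540,327). Candidates for the leg are the grey bar in the block, scene (518,338), and three red bars, scene (418,377), (513,433) and (584,322). The grey one with an eye, standing in a pocket, fits the description. I'll confirm it in one crop.

```bash
python3 - <<'E'
from h import *
t=cv2.imread("pics/raw_top1.png");s=cv2.imread("pics/raw_scene1.png")
a=cv2.resize(s[195:295,265:400],None,fx=4,fy=4,interpolation=cv2.INTER_CUBIC)[:, :400]
a=cv2.resize(s[195:295,300:400],(400,400),interpolation=cv2.INTER_CUBIC)
b=cv2.resize(t[190:290,180:280],(400,400),interpolation=cv2.INTER_CUBIC)
c=cv2.resize(s[135:185,185:285],(400,200),interpolation=cv2.INTER_CUBIC)
d=cv2.resize(t[209:259,336:436],(400,200),interpolation=cv2.INTER_CUBIC)
cv2.imwrite("pics/crop1.png",np.vstack([np.hstack([a,b]),np.hstack([c,d])]))
# block
h=cv2.cvtColor(t,cv2.COLOR_BGR2HSV)
m=((h[...,0]<14)&(h[...,1]>110)&(h[...,2]>50)&(h[...,2]<190)).astype(np.uint8);m[:, :175]=0;m[:,285:]=0;m[:195]=0;m[250:]=0
m=cv2.morphologyEx(m,cv2.MORPH_CLOSE,np.ones((9,9)))
k=max(cv2.findContours(m,0,1)[0],key=cv2.contourArea);r=cv2.minAreaRect(k);bx=cv2.boxPoints(r);print("block",r)
W=np.array([onz("top",p,.065) for p in bx])[:,:2];print(W.round(4),W.mean(0),[np.linalg.norm(W[i]-W[i-1]).round(4) for i in range(4)])
m=((h[...,1]<60)&(h[...,2]>190)).astype(np.uint8);m[:, :320]=0;m[:180]=0;m[290:]=0;m[:,450:]=0
k=max(cv2.findContours(m,0,1)[0],key=cv2.contourArea);r=cv2.minAreaRect(k);bx=cv2.boxPoints(r);print("stone",r)
W=np.array([onz("top",p,.1) for p in bx])[:,:2];print(W.round(4),W.mean(0),[np.linalg.norm(W[i]-W[i-1]).round(4) for i in range(4)])
E
```

```text
block ((230.33139038085938, 220.95635986328125), (27.14371109008789, 93.07475280761719), 79.3150863647461)
[[0.5911 0.3562]
 [0.6341 0.1   ]
 [0.5588 0.0875]
 [0.5166 0.342 ]] [0.57514657 0.2214207 ] [np.float64(0.0758), np.float64(0.2598), np.float64(0.0762), np.float64(0.2579)]
stone ((390.5, 227.0), (88.0, 117.0), 90.0)
[[ 0.6702 -0.0609]
 [ 0.6633 -0.3815]
 [ 0.4253 -0.365 ]
 [ 0.4324 -0.052 ]] [ 0.54781322 -0.21483765] [np.float64(0.238), np.float64(0.3207), np.float64(0.2385), np.float64(0.3131)]
```

View pics/crop1.png

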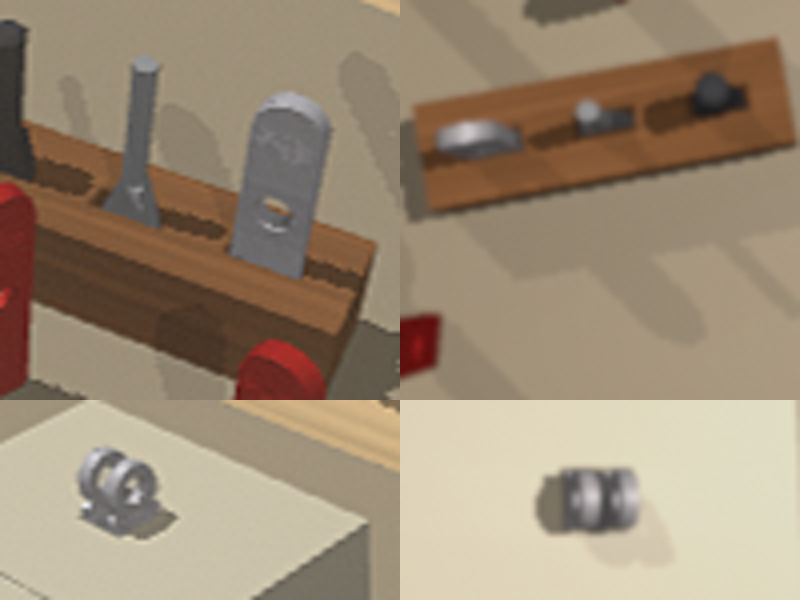

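The crop confirms it: a grey bar with an eye in the block's end pocket, eye at scene px (369,248) and rounded top at (373,219) in the scene view and (199.5,224) in the top view. The gap is at top px (387,233). Next I measure the leg, the stone yaw and the gap.

```bash
python3 - <<'E'
from h import *
print("leg top",tri((199.5,224),(373.2,218.7)))
print("leg from eye",onz("scene",(369,248.2),.101))
c=np.array([.5751,.2214]);y=np.radians(9.6);print("pocket",c+.08*np.array([-np.sin(y),np.cos(y)]))
t=cv2.imread("pics/raw_top1.png");h=cv2.cvtColor(t,cv2.COLOR_BGR2HSV)
print(h[225,345],h[225,330],h[225,445],t[230,372:402,:].mean(1).round().astype(int),t[233,372:402,:].mean(1).round().astype(int))
g=t.astype(float).mean(2)
m=(g>185).astype(np.uint8);m=cv2.morphologyEx(m,cv2.MORPH_CLOSE,np.ones((15,15)));n,l=cv2.connectedComponents(m);m=(l==l[260,390]).astype(np.uint8)
k=max(cv2.findContours(m,0,1)[0],key=cv2.contourArea);print(cv2.boundingRect(k))
def edge(fn,r):  # fit lines of the mask's edges
    P=np.array([fn(i) for i in r]);W=np.array([onz("top",p,.1) for p in P]);v=cv2.fitLine(W[:,:2].astype(np.float32),cv2.DIST_HUBER,0,.01,.01).ravel();print(v,np.degrees(np.arctan2(v[1],v[0])))
edge(lambda i:(np.flatnonzero(m[i])[0]-.5,i),range(205,262,3))
edge(lambda i:(np.flatnonzero(m[i])[-1]+.5,i),range(205,262,3))
edge(lambda i:(i,np.flatnonzero(m[:,i])[-1]+.5),range(340,428,3))
edge(lambda i:(i,np.flatnonzero(m[:,i])[0]-.5),range(340,428,3))
for p in[(234,178),(178,178),(182,276)]:print("red",onz("top",p,.12))
print("gap",onz("top",(387.3,233.3),.145),"mallet top",onz("top",(128,231),.22),"shackle",onz("top",(287,141),.02))
E
```

```text
leg top (array([0.55892421, 0.29265638, 0.16974148]), np.float64(0.009132705788895886))
leg from eye [0.56894999 0.30419212 0.101     ]
pocket [0.5617585  0.30027968]
[ 21  42 224] [ 20  50 101] [ 19  55 176] [125 110 111 107  95  85  83  85  98 135 167 174 170 146 100  83  85  84
  98 135 166 173 176 191 210 213 212 213 213 213] [111 112 112 109  98  86 100 138 153 150 184 203 206 182 117  76  95 138
 154 150 184 203 208 206 201 207 210 212 213 213]
(333, 184, 105, 88)
[ 0.99930096 -0.03738509  0.54709005 -0.05762064] -2.142507
[ 0.9996776  -0.02539089  0.5190454  -0.33601373] -1.4549471
[ 0.02257914  0.9997451   0.4311435  -0.16648322] 88.7062
[ 0.02152618  0.99976826  0.66329986 -0.18853462] 88.76654
red [0.68616831 0.20489198 0.12      ]
red [0.68939033 0.35510561 0.12      ]
red [0.42935767 0.34347819 0.12      ]
gap [ 0.52788853 -0.1927598   0.145     ] mallet top [0.54437114 0.45085745 0.22      ] shackle [0.81225411 0.05642249 0.02      ]
```

Leg at about (0.562, 0.300) with yaw 9.6°, stone yaw about -1.5°, gap near (0.529,-0.194). The sizes and heights agree with those given. Approaching.

```bash
python3 -m crank '[{"gripper":60,"travel":[31,-33.5,-20],"twist":[0,0,0]},{"gripper":60,"travel":[31,-33.5,-20],"twist":[0,0,0]},{"gripper":60,"travel":[31,-33.5,-20],"twist":[0,0,0]},{"gripper":60,"travel":[31,-33.5,0],"twist":[0,0,0]},{"gripper":60,"travel":[31,-33.5,0],"twist":[0,0,0]},{"gripper":60,"travel":[31,-33.5,0],"twist":[0,0,0]},{"gripper":60,"travel":[31,-33.5,0],"twist":[0,0,0]},{"gripper":60,"travel":[31,-33.5,0],"twist":[0,0,0]},{"gripper":60,"travel":[31,-33.5,0],"twist":[0,0,0]},{"gripper":60,"travel":[31,-33.5,0],"twist":[0,0,0]}]' 40
python3 -m crank '[{"gripper":60,"travel":[31,-33.5,0],"twist":[0,0,0]},{"gripper":60,"travel":[31,-33.5,0],"twist":[0,0,0]},{"gripper":60,"travel":[31,-33.5,0],"twist":[0,0,0]},{"gripper":60,"travel":[31,-33.5,0],"twist":[0,0,0]},{"gripper":60,"travel":[31,-33.5,0],"twist":[0,0,0]},{"gripper":60,"travel":[31,-33.5,0],"twist":[0,0,0]},{"gripper":60,"travel":[31,-33.5,0],"twist":[0,0,0]},{"gripper":60,"travel":[31,-33.5,0],"twist":[0,0,0]},{"gripper":60,"travel":[31,-33.5,0],"twist":[0,0,0]},{"gripper":60,"travel":[31,-33.5,0],"twist":[0,0,0]}]'
python3 -m crank '[{"gripper":60,"travel":[0,0,0],"twist":[0,0,-0.18]},{"gripper":60,"travel":[0,0,0],"twist":[0,0,-0.18]},{"gripper":60,"travel":[0,0,0],"twist":[0,0,-0.18]},{"gripper":60,"travel":[0,0,0],"twist":[0,0,-0.18]},{"gripper":60,"travel":[0,0,0],"twist":[0,0,-0.18]},{"gripper":60,"travel":[0,0,0],"twist":[0,0,-0.18]},{"gripper":60,"travel":[0,0,0],"twist":[0,0,-0.18]},{"gripper":60,"travel":[0,0,0],"twist":[0,0,-0.18]},{"gripper":60,"travel":[0,0,0],"twist":[0,0,0]},{"gripper":60,"travel":[0,0,0],"twist":[0,0,0]}]'
```

```text
time: 1.35
ee_pos: [0.36, -0.1124, 0.2911]
tcp_rot: [180.0, 0.0, 17.2]
wrist_force: [0.6, 0.2, -0.2]
opening: 0.0598
grasp_force: 0.0
time: 2.6
ee_pos: [0.5719, 0.2485, 0.2927]
tcp_rot: [-177.6, 0.1, 22.4]
wrist_force: [0.4, -0.4, 0.6]
opening: 0.0601
grasp_force: 0.0
time: 3.85
ee_pos: [0.5712, 0.2476, 0.293]
tcp_rot: [-179.6, -2.4, 104.7]
wrist_force: [-0.1, -0.2, 0.3]
opening: 0.0604
grasp_force: 0.0
```

```bash
cat >> h.py <<'E'
from scipy.spatial.transform import Rotation as Ro
def plan(p,yaw):
    o=bot.get_obs();R=Ro.from_euler("xyz",o["tcp_rot"],degrees=True);G=Ro.from_euler("xyz",[180,0,yaw],degrees=True)
    tw=(R.inv()*G).as_rotvec();d=np.array(p)-o["ee_pos"]
    print("pos",o["ee_pos"].round(4),"rot",o["tcp_rot"].round(2),"twist",tw.round(4),"travel now-axes",(R.inv().apply(d)*1000).round(1),"in goal axes",(G.inv().apply(d)*1000).round(1))
E
python3 -c "
from h import *
plan([.562,.300,.293],99.6)"
```

```text
pos [0.5712 0.2476 0.293 ] rot [-179.63   -2.37  104.66] twist [-0.0084 -0.0411  0.0885] travel now-axes [53.   4.3  2.1] in goal axes [53.2 -0.4 -0. ]
```

```bash
python3 -m crank '[{"gripper":60,"travel":[0,0,0],"twist":[-0.008,-0.041,0.088]},{"gripper":60,"travel":[0,0,0],"twist":[0,0,0]},{"gripper":60,"travel":[18,0,20],"twist":[0,0,0]},{"gripper":60,"travel":[18,0,20],"twist":[0,0,0]},{"gripper":60,"travel":[17,0,20],"twist":[0,0,0]},{"gripper":60,"travel":[0,0,20],"twist":[0,0,0]},{"gripper":60,"travel":[0,0,0],"twist":[0,0,0]},{"gripper":60,"travel":[0,0,0],"twist":[0,0,0]}]'
python3 - <<'E'
from h import *
plan([.562,.300,.128],99.6)
a=save("scene","s2.png");b=save("top","t2.png")
i=cv2.imread("pics/raw_s2.png");j=cv2.imread("pics/raw_t2.png")
cv2.imwrite("pics/c2.png",np.hstack([cv2.resize(i[150:280,320:450],(400,400),interpolation=2),cv2.resize(j[170:270,150:250],(400,400),interpolation=2)]))
print(proj("scene",bot.get_obs()["ee_pos"]),proj("top",bot.get_obs()["ee_pos"]))
E
```

```text
time: 4.85
ee_pos: [0.5624, 0.2997, 0.2142]
tcp_rot: [179.9, -0.0, 99.8]
wrist_force: [-0.5, -1.1, -0.1]
opening: 0.0597
grasp_force: 0.0
pos [0.5624 0.2997 0.2142] rot [ 1.7994e+02 -5.0000e-02  9.9850e+01] twist [ 0.001  -0.0008  0.0043] travel now-axes [ 0.3 -0.4 86.2] in goal axes [ 0.4 -0.3 86.2]
[376.4857992  203.46463222] [191.45960202 222.20867292]
```

View pics/c2.png

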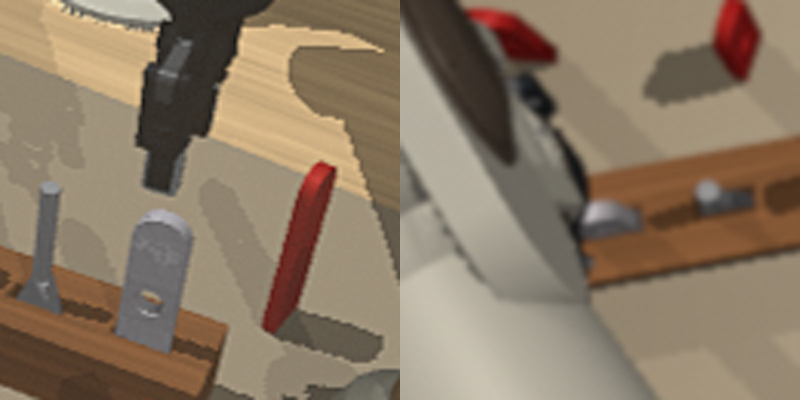

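```bash
python3 - <<'E'
from h import *
y=np.radians(9.6);ux=np.array([np.cos(y),np.sin(y),0]);uy=np.array([-ux[1],ux[0],0])
b=np.array([.562,.300,0])
for nm,o in [("apex",[0,0,.175]),("side+y",[0,.019,.15]),("side-y",[0,-.019,.15]),("eye front",[.006,0,.101]),("base front -y",[.006,-.019,.065]),("base front +y",[.006,.019,.065])]:
    p=b+ux*o[0]+uy*o[1]+[0,0,o[2]];print(nm,proj("scene",p).round(1),proj("top",p).round(1))
# grey mask of the leg in the scene, first picture: row extents
s=cv2.cvtColor(cv2.imread("pics/raw_s2.png"),cv2.COLOR_BGR2HSV)
m=(s[...,1]<45)&(s[...,2]>90)
for r in range(216,266,6):
    k=np.flatnonzero(m[r,345:400])+345;print(r,k[:1],k[-1:],len(k))
E
```

```text
apex [373.8 218.9] [194.6 223.6]
side+y [381.1 231.2] [189.2 225.6]
side-y [363.1 225.3] [203.7 222.8]
eye front [367.9 247.3] [199.5 223.2]
base front -y [357.3 256.1] [208.6 222.8]
base front +y [374.2 262.2] [195.2 225.4]
216 [] [] 0
222 [364] [380] 17
228 [362] [382] 21
234 [361] [381] 21
240 [360] [379] 20
246 [360] [378] 14
252 [359] [376] 18
258 [357] [375] 19
264 [373] [374] 2
```

The picture shows the leg standing square under the gripper, with its top at scene px (373,218). The predicted outline of the leg matches within a pixel. Going down and closing.

```bash
python3 -m crank '[{"gripper":50,"travel":[0,0,22],"twist":[0,0,0]},{"gripper":45,"travel":[0,0,22],"twist":[0,0,0]},{"gripper":45,"travel":[0,0,22],"twist":[0,0,0]},{"gripper":40,"travel":[0,0,20],"twist":[0,0,0]},{"gripper":40,"travel":[0,0,0],"twist":[0,0,0]},{"gripper":25,"travel":[0,0,0],"twist":[0,0,0]},{"gripper":18,"travel":[0,0,0],"twist":[0,0,0]},{"gripper":5,"travel":[0,0,0],"twist":[0,0,0]},{"gripper":5,"travel":[0,0,0],"twist":[0,0,0]},{"gripper":5,"travel":[0,0,0],"twist":[0,0,0]},{"gripper":5,"travel":[0,0,0],"twist":[0,0,0]},{"gripper":5,"travel":[0,0,0],"twist":[0,0,0]}]' 70
```

```text
time: 6.45
ee_pos: [0.5628, 0.3001, 0.1285]
tcp_rot: [179.9, -0.0, 99.9]
wrist_force: [1.6, -0.6, 5.5]
opening: 0.0111
grasp_force: 69.2
```

```bash
python3 -m crank '[{"gripper":5,"travel":[0,0,-8],"twist":[0,0,0]},{"gripper":5,"travel":[0,0,-10],"twist":[0,0,0]},{"gripper":5,"travel":[0,0,-14],"twist":[0,0,0]},{"gripper":5,"travel":[0,0,-16],"twist":[0,0,0]},{"gripper":5,"travel":[0,0,-20],"twist":[0,0,0]},{"gripper":5,"travel":[0,0,-22],"twist":[0,0,0]},{"gripper":5,"travel":[0,0,-22],"twist":[0,0,0]},{"gripper":5,"travel":[0,0,-22],"twist":[0,0,0]},{"gripper":5,"travel":[0,0,-20],"twist":[0,0,0]},{"gripper":5,"travel":[0,0,-16],"twist":[0,0,0]},{"gripper":5,"travel":[0,0,0],"twist":[0,0,0]}]'
python3 -c "
from h import *
plan([.529,-.194,.30],178.5)"
```

```text
time: 7.82
ee_pos: [0.5622, 0.3, 0.2993]
tcp_rot: [179.9, -0.1, 99.9]
wrist_force: [-0.7, 0.8, -4.7]
opening: 0.011
grasp_force: 68.7
pos [0.5622 0.3    0.2993] rot [ 1.7985e+02 -7.0000e-02  9.9860e+01] twist [ 2.9000e-03  7.0000e-04 -1.3725e+00] travel now-axes [-481.  -117.3   -1.6] in goal axes [  20.3 -494.7   -0.7]
```

```bash
python3 -m crank '[{"gripper":5,"travel":[0,0,0],"twist":[0,0,-0.137]},{"gripper":5,"travel":[0,0,0],"twist":[0,0,-0.137]},{"gripper":5,"travel":[0,0,0],"twist":[0,0,-0.137]},{"gripper":5,"travel":[0,0,0],"twist":[0,0,-0.137]},{"gripper":5,"travel":[0,0,0],"twist":[0,0,-0.137]},{"gripper":5,"travel":[0,0,0],"twist":[0,0,-0.137]},{"gripper":5,"travel":[0,0,0],"twist":[0,0,-0.137]},{"gripper":5,"travel":[0,0,0],"twist":[0,0,-0.137]},{"gripper":5,"travel":[0,0,0],"twist":[0,0,-0.137]},{"gripper":5,"travel":[0,0,0],"twist":[0,0,-0.139]},{"gripper":5,"travel":[0,0,0],"twist":[0,0,0]},{"gripper":5,"travel":[0,0,0],"twist":[0,0,0]}]'
python3 -m crank '[{"gripper":5,"travel":[1,-12,0],"twist":[0,0,0]},{"gripper":5,"travel":[1,-24,0],"twist":[0,0,0]},{"gripper":5,"travel":[1,-28,0],"twist":[0,0,0]},{"gripper":5,"travel":[1,-28,0],"twist":[0,0,0]},{"gripper":5,"travel":[1,-28,0],"twist":[0,0,0]},{"gripper":5,"travel":[1,-28,0],"twist":[0,0,0]},{"gripper":5,"travel":[1,-28,0],"twist":[0,0,0]},{"gripper":5,"travel":[1,-28,0],"twist":[0,0,0]},{"gripper":5,"travel":[1,-28,0],"twist":[0,0,0]},{"gripper":5,"travel":[1,-28,0],"twist":[0,0,0]},{"gripper":5,"travel":[1,-28,0],"twist":[0,0,0]}]'
python3 -m crank '[{"gripper":5,"travel":[1,-28,0],"twist":[0,0,0]},{"gripper":5,"travel":[1,-28,0],"twist":[0,0,0]},{"gripper":5,"travel":[1,-28,0],"twist":[0,0,0]},{"gripper":5,"travel":[1,-28,0],"twist":[0,0,0]},{"gripper":5,"travel":[1,-28,0],"twist":[0,0,0]},{"gripper":5,"travel":[1,-28,0],"twist":[0,0,0]},{"gripper":5,"travel":[1,-24,0],"twist":[0,0,0]},{"gripper":5,"travel":[1,-15,0],"twist":[0,0,0]},{"gripper":5,"travel":[0,0,0],"twist":[0,0,0]},{"gripper":5,"travel":[0,0,0],"twist":[0,0,0]}]'
python3 - <<'E'
from h import *
plan([.529,-.194,.30],178.5)
save("scene","s3.png");save("top","t3.png")
i=cv2.imread("pics/raw_s3.png");j=cv2.imread("pics/raw_t3.png")
cv2.imwrite("pics/c3.png",np.hstack([cv2.resize(i[40:190,165:265],(400,600),interpolation=2),cv2.resize(j[185:285,340:440],(400,600),interpolation=2)]))
E
```

```text
time: 9.32
ee_pos: [0.5621, 0.2998, 0.297]
tcp_rot: [180.0, -0.0, 178.3]
wrist_force: [-0.5, 1.0, -3.8]
opening: 0.0113
grasp_force: 68.6
time: 10.7
ee_pos: [0.5428, 0.0107, 0.2974]
tcp_rot: [180.0, 0.0, 178.4]
wrist_force: [0.3, 0.2, -4.1]
opening: 0.011
grasp_force: 68.6
time: 11.95
ee_pos: [0.5298, -0.1941, 0.2972]
tcp_rot: [180.0, 0.0, 178.5]
wrist_force: [0.1, 0.8, -4.0]
opening: 0.0114
grasp_force: 68.8
pos [ 0.5298 -0.1941  0.2972] rot [1.7997e+02 2.0000e-02 1.7846e+02] twist [ 0.0005  0.0003 -0.0007] travel now-axes [ 0.8  0.  -2.8] in goal axes [ 0.8  0.  -2.8]
```

View pics/c3.png

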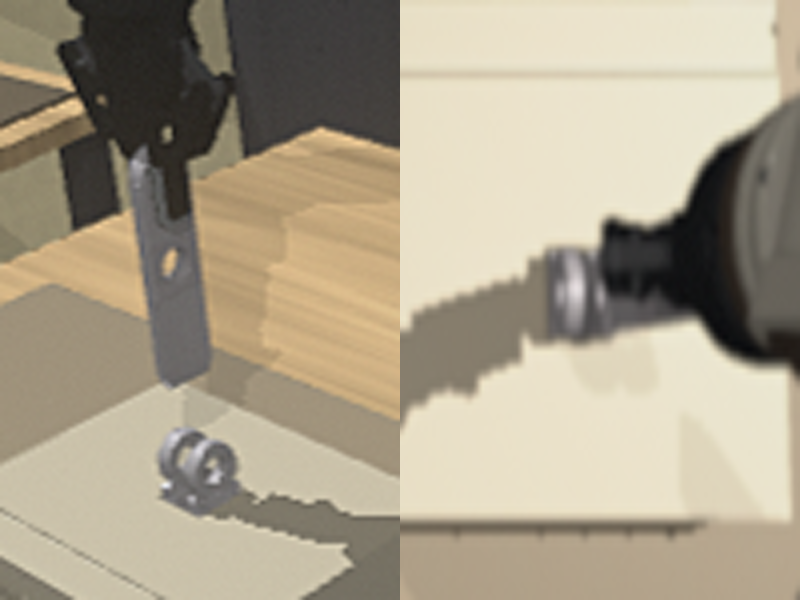

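The picture shows the leg hanging upright, its eye at scene px (207.8,105.5). The outer eyes are at scene (218.2,157) on the +y leg's outer face and (210.7,153.7) on the −y leg's inner face. I compare both with the same camera so the calibration error cancels.

```bash
python3 - <<'E'
from h import *
print("gap top cam",onz("top",(388.6,233),.145))
t=cv2.imread("pics/raw_top1.png").astype(float).mean(2);print("cols 383",t[215:250,383].astype(int),"394",t[215:250,394].astype(int))
print("outer eye +y face z.125",onz("scene",(218.2,157),.125),"inner face -y",onz("scene",(210.7,153.7),.125))
print("leg eye face",onz("scene",(207.75,105.5),.2972-.1085+.081), "tcp",bot.get_obs()["ee_pos"])
s=cv2.imread("pics/raw_s3.png");g=cv2.cvtColor(s,cv2.COLOR_BGR2GRAY)
y=np.radians(-1.5);ux=np.array([np.cos(y),np.sin(y),0]);uy=np.array([-ux[1],ux[0],0]);b=np.array([.5298,-.1941,.1887])
for nm,o in [("apex",[0,0,.155]),("foot corner +x+y",[.019,.006,.008]),("-x+y",[-.019,.006,.008]),("+x-y",[.019,-.006,.008]),("footc +x+y",[.0165,.0035,0]),("-x+y",[-.0165,.0035,0]),("eye+y",[0,.006,.081])]: print(nm,proj("scene",b+ux*o[0]+uy*o[1]+[0,0,o[2]]).round(1))
b=np.array([.530,-.196,.125])
for nm,o in [("eye outer",[0,.019,0]),("eye inner -y",[0,-.007,0]),("headtop +y",[0,.013,.02]),("headtop -y",[0,-.013,.02])]: p=b+ux*o[0]+uy*o[1]+[0,0,o[2]];print(nm,proj("scene",p).round(1),proj("top",p).round(1))
v=np.vstack([cv2.resize(s[85:140,190:230],(480,660),interpolation=0),cv2.resize(s[143:173,200:230],(480,480),interpolation=0)])
a=cv2.resize(s[85:140,190:230],(400,550),interpolation=2);c=cv2.resize(s[140:175,200:230],(400,467),interpolation=2);c=cv2.copyMakeBorder(c,0,83,0,0,0)
cv2.imwrite("pics/c4.png",np.hstack([a,c]))
E
```

```text
gap top cam [ 0.52858923 -0.19617155  0.145     ]
cols 383 [210 210 210 210 210 210 210 210 211 209 191 145 140 155 164 174 188 201
 202 187 168 153 141 130 115  97  94 140 185 195 196 199 204 208 209] 394 [211 211 211 211 211 211 211 211 211 211 206 191 175 169 170 176 191 205
 208 193 173 157 146 141 140 160 187 196 196 195 195 194 194 196 202]
outer eye +y face z.125 [ 0.53030026 -0.17686647  0.125     ] inner face -y [ 0.53064513 -0.20552469  0.125     ]
leg eye face [ 0.53140106 -0.1898804   0.2697    ] tcp [ 0.529956   -0.19383842  0.29723188]
apex [203.   75.4]
foot corner +x+y [206.7 134.7]
-x+y [217.5 129.2]
+x-y [203.6 133.3]
footc +x+y [207.2 136.8]
-x+y [216.5 132. ]
eye+y [208.7 105.5]
eye outer [218.1 157. ] [379.2 232.8]
eye inner -y [211.6 153.9] [389.1 232.8]
headtop +y [215.7 149.9] [383.5 232.4]
headtop -y [209.2 146.8] [393.5 232.5]
```

View pics/c4.png

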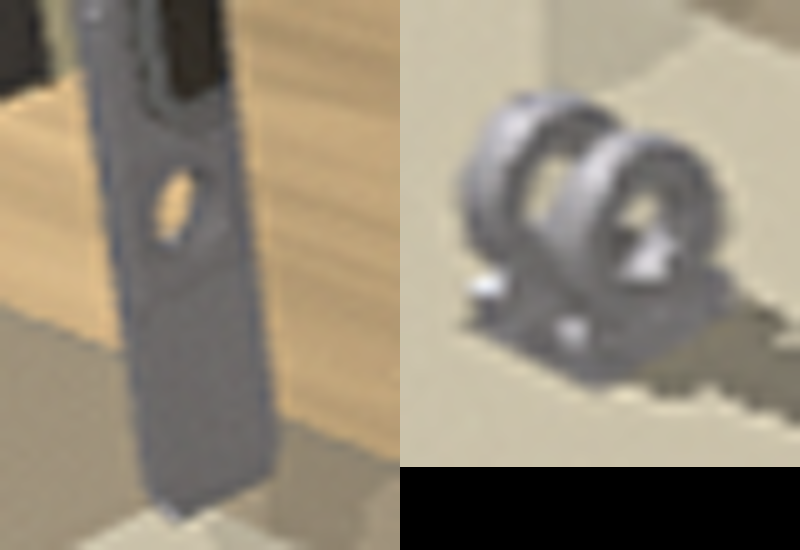

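Gap at about (0.530,-0.196) agrees in both views. The hanging leg matches its predicted outline to under a pixel: foot corner seen at scene (208,137), predicted (207.2,136.8). I shift 2 mm in -y, descend to just above the heads, then enter gently, watching the force.

```bash
python3 -m crank '[{"gripper":5,"travel":[0,-1,10],"twist":[0,0,0]},{"gripper":5,"travel":[0,-1,10],"twist":[0,0,0]},{"gripper":5,"travel":[0,0,10],"twist":[0,0,0]},{"gripper":5,"travel":[0,0,8],"twist":[0,0,0]},{"gripper":5,"travel":[0,0,0],"twist":[0,0,0]},{"gripper":5,"travel":[0,0,0],"twist":[0,0,0]}]'
python3 - <<'E'
from h import *
plan([.530,-.196,.2595],178.5)
save("scene","s5.png");save("top","t5.png")
i=cv2.imread("pics/raw_s5.png");j=cv2.imread("pics/raw_t5.png")
cv2.imwrite("pics/c5.png",np.hstack([cv2.resize(i[110:180,195:235],(343,600),interpolation=2),cv2.resize(j[205:255,365:403],(456,600),interpolation=2)]))
E
```

```text
time: 12.8
ee_pos: [0.5299, -0.1965, 0.2594]
tcp_rot: [180.0, 0.0, 178.5]
wrist_force: [0.6, -0.0, -4.8]
opening: 0.0113
grasp_force: 68.7
pos [ 0.5299 -0.1965  0.2594] rot [1.7999e+02 4.0000e-02 1.7846e+02] twist [ 0.0001  0.0006 -0.0007] travel now-axes [-0.1  0.5 -0.1] in goal axes [-0.1  0.5 -0.1]
```

View pics/c5.png

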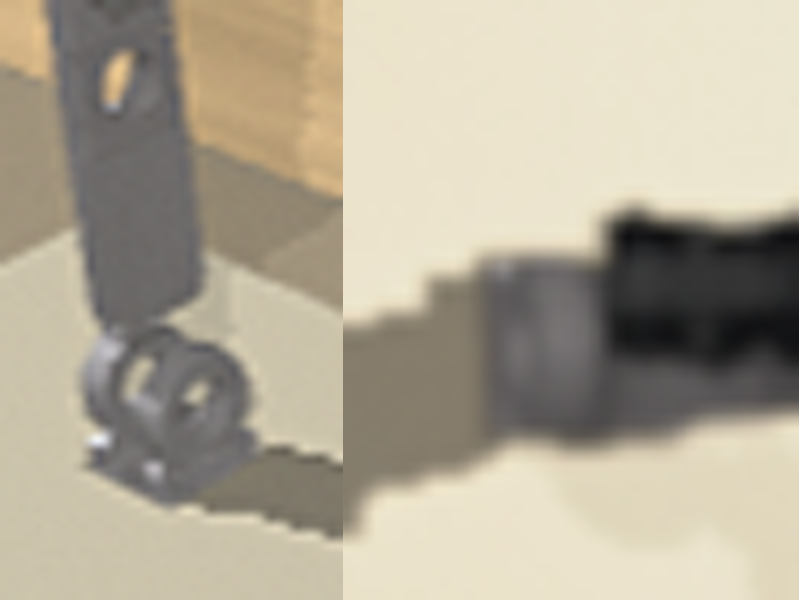

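The foot (crop (150,325)) sits right above the two heads, in line with the gap. Entering gently.

```bash
python3 -m crank '[{"gripper":5,"travel":[0,0,3],"twist":[0,0,0]},{"gripper":5,"travel":[0,0,3],"twist":[0,0,0]},{"gripper":5,"travel":[0,0,3],"twist":[0,0,0]},{"gripper":5,"travel":[0,0,0],"twist":[0,0,0]}]'
python3 -m crank '[{"gripper":5,"travel":[0,0,2],"twist":[0,0,0]},{"gripper":5,"travel":[0,0,2],"twist":[0,0,0]},{"gripper":5,"travel":[0,0,0],"twist":[0,0,0]}]'
```

```text
time: 13.4
ee_pos: [0.5297, -0.1964, 0.2497]
tcp_rot: [180.0, -0.0, 178.5]
wrist_force: [-0.0, -0.2, -4.7]
opening: 0.0109
grasp_force: 68.7
time: 13.78
ee_pos: [0.5299, -0.1962, 0.246]
tcp_rot: [180.0, 0.0, 178.5]
wrist_force: [0.1, 1.8, -4.8]
opening: 0.0111
grasp_force: 68.7
```

```bash
python3 -m crank '[{"gripper":5,"travel":[0,0,2],"twist":[0,0,0]},{"gripper":5,"travel":[0,0,2],"twist":[0,0,0]},{"gripper":5,"travel":[0,0,0],"twist":[0,0,0]},{"gripper":5,"travel":[0,0,0],"twist":[0,0,0]}]'
python3 -m crank '[{"gripper":5,"travel":[0,0.7,0],"twist":[0,0,0]},{"gripper":5,"travel":[0,0,0],"twist":[0,0,0]}]'
```

```text
time: 14.28
ee_pos: [0.5299, -0.1962, 0.2417]
tcp_rot: [179.9, -0.0, 178.5]
wrist_force: [1.1, 3.9, -4.0]
opening: 0.0111
grasp_force: 68.7
time: 14.52
ee_pos: [0.5299, -0.1958, 0.2418]
tcp_rot: [180.0, -0.0, 178.5]
wrist_force: [1.0, 1.2, -5.9]
opening: 0.0112
grasp_force: 68.6
```

```bash
python3 -m crank '[{"gripper":5,"travel":[0,0.8,0],"twist":[0,0,0]},{"gripper":5,"travel":[0,0,4],"twist":[0,0,0]},{"gripper":5,"travel":[0,0,4],"twist":[0,0,0]},{"gripper":5,"travel":[0,0,0],"twist":[0,0,0]}]'
python3 -m crank '[{"gripper":5,"travel":[0,0,4],"twist":[0,0,0]},{"gripper":5,"travel":[0,0,4],"twist":[0,0,0]},{"gripper":5,"travel":[0,0,0],"twist":[0,0,0]}]'
```

```text
time: 15.02
ee_pos: [0.5297, -0.1951, 0.2336]
tcp_rot: [180.0, -0.0, 178.5]
wrist_force: [0.6, -0.0, -5.4]
opening: 0.0113
grasp_force: 68.8
time: 15.4
ee_pos: [0.5298, -0.1949, 0.2256]
tcp_rot: [180.0, -0.0, 178.5]
wrist_force: [0.6, -0.4, -5.2]
opening: 0.011
grasp_force: 68.8
```

```bash
python3 -m crank '[{"gripper":5,"travel":[0,0,5],"twist":[0,0,0]},{"gripper":5,"travel":[0,0,5],"twist":[0,0,0]},{"gripper":5,"travel":[0,0,3],"twist":[0,0,0]},{"gripper":5,"travel":[0,0,3],"twist":[0,0,0]},{"gripper":5,"travel":[0,0,0],"twist":[0,0,0]}]'
python3 -m crank '[{"gripper":5,"travel":[0,0,3],"twist":[0,0,0]},{"gripper":5,"travel":[0,0,2],"twist":[0,0,0]},{"gripper":5,"travel":[0,0,2],"twist":[0,0,0]},{"gripper":5,"travel":[0,0,0],"twist":[0,0,0]}]'
```

```text
time: 16.02
ee_pos: [0.5298, -0.1949, 0.2099]
tcp_rot: [180.0, -0.0, 178.5]
wrist_force: [-0.4, 0.6, -6.0]
opening: 0.0109
grasp_force: 68.9
time: 16.52
ee_pos: [0.5298, -0.1949, 0.2029]
tcp_rot: [180.0, -0.0, 178.5]
wrist_force: [-0.4, -0.3, -4.5]
opening: 0.0109
grasp_force: 68.9
```

```bash
python3 -m crank '[{"gripper":5,"travel":[0,0,3],"twist":[0,0,0]},{"gripper":5,"travel":[0,0,3],"twist":[0,0,0]},{"gripper":5,"travel":[0,0,2],"twist":[0,0,0]},{"gripper":5,"travel":[0,0,0],"twist":[0,0,0]}]'
python3 -m crank '[{"gripper":5,"travel":[0,0,3],"twist":[0,0,0]},{"gripper":5,"travel":[0,0,3],"twist":[0,0,0]},{"gripper":5,"travel":[0,0,0],"twist":[0,0,0]}]'
```

```text
time: 17.02
ee_pos: [0.5298, -0.1949, 0.1949]
tcp_rot: [180.0, -0.0, 178.5]
wrist_force: [-0.3, 0.5, -3.7]
opening: 0.0115
grasp_force: 68.9
time: 17.4
ee_pos: [0.5298, -0.1949, 0.1887]
tcp_rot: [180.0, -0.0, 178.5]
wrist_force: [-0.5, -0.2, -4.9]
opening: 0.0111
grasp_force: 68.9
```

```bash
python3 -m crank '[{"gripper":5,"travel":[0,0,4],"twist":[0,0,0]},{"gripper":5,"travel":[0,0,4],"twist":[0,0,0]},{"gripper":5,"travel":[0,0,4],"twist":[0,0,0]},{"gripper":5,"travel":[0,0,4],"twist":[0,0,0]},{"gripper":5,"travel":[0,0,0],"twist":[0,0,0]}]'
python3 -m crank '[{"gripper":5,"travel":[0,0,4],"twist":[0,0,0]},{"gripper":5,"travel":[0,0,4],"twist":[0,0,0]},{"gripper":5,"travel":[0,0,4],"twist":[0,0,0]},{"gripper":5,"travel":[0,0,4],"twist":[0,0,0]},{"gripper":5,"travel":[0,0,4],"twist":[0,0,0]},{"gripper":5,"travel":[0,0,0],"twist":[0,0,0]},{"gripper":5,"travel":[0,0,0],"twist":[0,0,0]}]'
python3 - <<'E'
from h import *
plan([.530,-.195,.1525],178.5)
save("scene","s6.png");save("top","t6.png")
i=cv2.imread("pics/raw_s6.png");j=cv2.imread("pics/raw_t6.png")
cv2.imwrite("pics/c6.png",np.hstack([cv2.resize(i[110:180,190:240],(429,600),interpolation=2),cv2.resize(j[205:255,370:400],(360,600),interpolation=2)]))
y=np.radians(-1.5);ux=np.array([np.cos(y),np.sin(y),0]);uy=np.array([-ux[1],ux[0],0]);b=np.array([.530,-.195,.125])
for nm,o in [("leg apex",[0,0,.074]),("leg side -x+y",[-.019,.006,.055]),("+x+y",[.019,.006,.055]),("+x-y",[.019,-.006,.055]),("eye outer",[0,.019,0]),("headtop +y",[0,.013,.02])]:print(nm,proj("scene",b+ux*o[0]+uy*o[1]+[0,0,o[2]]).round(1))
E
```

```text
time: 18.02
ee_pos: [0.5297, -0.1949, 0.1726]
tcp_rot: [180.0, -0.0, 178.5]
wrist_force: [0.5, 0.1, -4.9]
opening: 0.0114
grasp_force: 68.9
time: 18.9
ee_pos: [0.53, -0.195, 0.1532]
tcp_rot: [180.0, 0.0, 178.5]
wrist_force: [0.6, 1.0, -3.8]
opening: 0.0113
grasp_force: 68.9
pos [ 0.53   -0.195   0.1532] rot [1.7999e+02 2.0000e-02 1.7846e+02] twist [ 0.0002  0.0003 -0.0006] travel now-axes [-0.  -0.   0.7] in goal axes [-0.  -0.   0.7]
leg apex [210.2 130.4]
leg side -x+y [218.  134.8]
+x+y [207.3 140.3]
+x-y [204.2 138.9]
eye outer [218.4 157.1]
headtop +y [216. 150.]
```

View pics/c6.png

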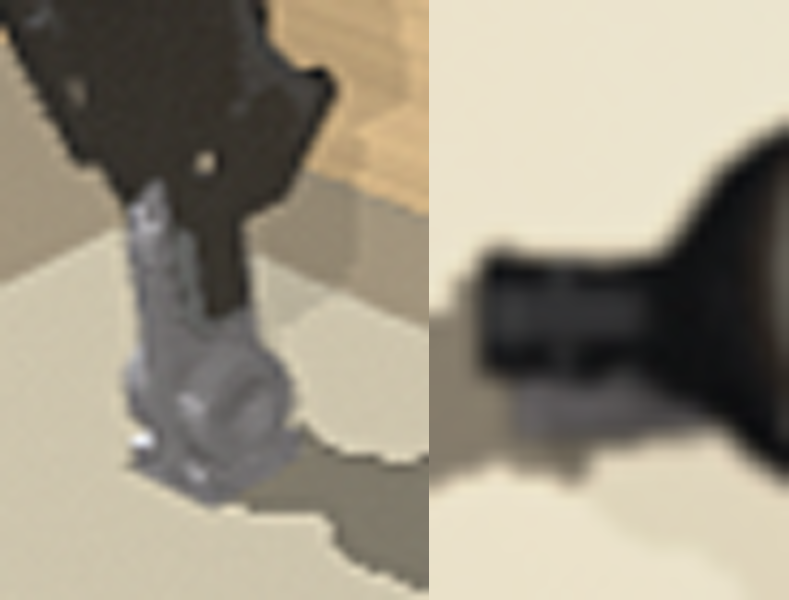

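The leg is between the outer legs and hanging freely: only about its own weight on the wrist, lateral force 1 N or less. The fingers clear the heads. The foot is at about 44.5 mm, since the leg stood at 20 mm with the TCP at 128.5 mm and has not slipped. One last small settle, then I hand in.

```bash
python3 -m crank '[{"gripper":5,"travel":[0,0,0.6],"twist":[0,0,0]},{"gripper":5,"travel":[0,0,0],"twist":[0,0,0]},{"gripper":5,"travel":[0,0,0],"twist":[0,0,0]},{"gripper":5,"travel":[0,0,0],"twist":[0,0,0]}]' && python3 -c "
from workcell import bot
print(bot.job_done())"
```

```text
time: 19.5
ee_pos: [0.5299, -0.1949, 0.1525]
tcp_rot: [180.0, 0.0, 178.5]
wrist_force: [0.3, 0.1, -4.0]
opening: 0.0113
grasp_force: 68.9
the job is handed in; nothing more can be done
None
```

I handed the job in at 19.5 s (no verdict was returned): the centre leg is still gripped, upright and hanging free between the outer legs, its eye level with theirs to about 1 mm by calculation, because the eye itself couldn't be seen at the end.

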